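Turn the condiment carousel to the chilli jar

ROBOT

A 6-joint arm with a two-finger parallel gripper is mounted at the origin on the work surface. World frame = base frame: x ahead of the robot, y to its left, z up, the work surface at z = 0. Lengths are in m, angles in degrees, forces in N, time in s.
With the tool pointing down it reaches from about 0.375 to 0.9 m from the base axis. Payload 3.1 kg.
Tool frame: the origin (TCP) lies on the centre line of the jaws, within the pads' length; the fingertips stand 11 mm ahead of it and the grasp point (between the pads) lies 8 mm behind it; y points along the fingers, x is the direction in which the jaws open and shut, and the axes are right-handed (so a half turn about y gives the same grasp; the last joint's range is limited). The gripper opens to 87 mm and grips with 3 to 60 N. Pads are 19 mm wide; open, the fingers measure 117 mm over their backs; the gripper's body (75 mm by 190 mm) begins 51 mm behind the grasp point.
Start: joints at [-80.988, 30.224, 82.088, -0, 67.689, -10.227], TCP at [0.206, -0.59, 0.234] pointing down, gripper open.
Joint ranges: [-176.69, 176.69], [-43.24, 126.21], [12.49, 139.97], [-82, 262], [0, 151.66], [-163.58, 163.58]. Speed limits (degrees/s): [159.86, 159.86, 180, 180, 180, 180].

INTERFACE

Orientations are given as [roll, pitch, yaw] about the fixed x, y, z axes, in that order (R = Rz(yaw) Ry(pitch) Rx(roll)).
In Python, from station import get_state, camera, camera_params, job_done gives the robot as it stands.
- The arm moves only by the tool step_arm, never from a script. Its argument "moves" is a list that holds one entry, the list of rows, each a list of 7 numbers: the shift along the tool's x, y, z in m, then the turn, a rotation vector about the tool's x, y, z in degrees, then the finger opening in m, from 0 to 0.087. A call has 1 to 8 rows; each row is the pose to reach, as a shift and turn from the pose commanded when the call began, along the tool's axes at that moment; what a row does not reach only later rows make up. A row lasts 1/10 s, in which the tool goes at most 50 mm and 8.59 degrees, less where a joint would pass 70% of its speed; a pose out of reach is approached as far as the arm can. A call with a gripper value outside its range is refused whole. The fingers move at their own pace and stop on an object; "grip_force" is the grip in N (left out, the last holds). Time passes only in rows, so rows that repeat a pose let the fingers close. It gives the time, the measured TCP pose, the force and the opening at its end, in the units of the state.
- get_state(): the state, without advancing time (a new reading comes with each control period).
- camera(name): name is "scene" or "top" or "wrist"; returns the picture (480x640x3 uint8, red, green, blue); there is no depth.
- camera_params(name): a dict with "camera_matrix" (3x3 intrinsics, pixels), "T" (4x4, takes a point from camera to world coordinates). Camera axes: x right, y up, looking along -z (the intrinsics and any distortion apply to the point x, -y, -z); pixel columns grow to the right and rows downward; lengths in m; the calibration is good to about 2 mm. A picture is of the moment at which its call begins: read the wrist's pose just before it. camera_params takes no time and is no camera call; for the wrist camera it gives the pose at the moment of the call.
- job_done(): hands the job in, once; it reports no verdict.
The state is a dict: "t": time; "qpos": joint angles; "qvel": joint speeds; "tau": joint torques, N m; "ee_pos": TCP position; "tool_rot": TCP orientation; "force": force on the tool from outside, world axes, zero at the start; "moment": the same for the moment, N m; "finger_gap": finger opening in m.
Only numpy, scipy, OpenCV 4.12 (cv2) and the standard library are available. Lean on these libraries where they do the work, as an engineer would, in place of code of your own. Each camera call takes 0.05 s, during which the arm holds its last target. There are 200 camera calls.

TASK

The next bowl at the fish-ball stall gets chilli. Push the rim of the black carousel caddy round with your fingertips, gently, until the red-lidded chilli jar stands at the front, in line with the middle of the ledge where the bowl waits, and leave the caddy at rest there. Push only on the caddy: do not touch or lift any of the jars, and leave the bowl and everything else on the counter where it is.

Things in the scene. Friction and masses are not known exactly. Their poses are not given: they have to be found in the camera images.
- station: Fixed stainless drip pan under the carousel: a disc 300 mm across, 6 mm thick, with a bowl ledge 150 mm wide that sticks out to 275 mm from the axis (edge lips 12 mm high). Origin on the counter at the carousel's turning axis, z up; its -x axis runs along the ledge's middle line: that way is the front. Place and yaw differ from run to run.
- caddy: Black turning caddy: five round dishes 80 mm across, centres 100 mm from the axis at 0, +-72 and +-144 degrees from its own x axis, round a hub disc (radius 88 mm) with a knob up to 63 mm above the counter. Dish walls (its rim) span 24 to 46 mm above the counter. Origin on the counter at the turning axis, z up. Turns endlessly both ways with a light drag (about 1 N at the rim); slow pushes leave it where they end.
- caddy_gap (a point): Middle of one of the five open gaps between neighbouring dishes, 115 mm from the turning axis, 35 mm above the counter, at 180 degrees from the caddy's x axis; the others follow every 72 degrees. There a gap is about 64 mm wide; shut fingers can enter it from above (the pan's top lies 6 mm above the counter) and push a dish wall sideways, round the axis.
- bowl: Empty blue bowl, 112 mm across and 50 mm high, loose, standing about the middle of the ledge in front of the caddy. Origin at the centre of its underside.
- bowl_stack: Stack of blue bowls, 112 mm across, 98 mm high, loose bystander. Origin at the centre of its underside.
- soy_bottle: Amber bottle with a black cap, 64 mm in diameter, 190 mm high, loose bystander. Origin at the centre of its underside.
- tongs: Steel tongs lying on the counter, 245 mm long along their x axis, 55 mm wide, 12 mm high, loose bystander. Origin under their middle.
- skewer_can: Square steel can of wooden skewers, 75 mm wide, 110 mm high (skewers to 190 mm), loose bystander. Origin at the centre of its underside.
- calculator: Black desk calculator, 130 x 85 x 22 mm, loose bystander. Origin under its middle.
- jar_red: The chilli jar, the one to bring to the front: small white jar with a red lid, 58 mm in diameter, 51 mm high with its lid knob, loose, standing in one of the caddy's dishes (underside 29 mm and top 80 mm above the counter, up to 3 mm off the dish's centre). Origin at the centre of its underside. Which jar is in which dish differs.
- jar_yellow: Small white jar with a yellow lid, 58 mm in diameter, 51 mm high with its lid knob, loose, standing in one of the caddy's dishes (underside 29 mm and top 80 mm above the counter, up to 3 mm off the dish's centre). Origin at the centre of its underside. Which jar is in which dish differs.
- jar_green: Small white jar with a green lid, 58 mm in diameter, 51 mm high with its lid knob, loose, standing in one of the caddy's dishes (underside 29 mm and top 80 mm above the counter, up to 3 mm off the dish's centre). Origin at the centre of its underside. Which jar is in which dish differs.
- jar_blue: Small white jar with a blue lid, 58 mm in diameter, 51 mm high with its lid knob, loose, standing in one of the caddy's dishes (underside 29 mm and top 80 mm above the counter, up to 3 mm off the dish's centre). Origin at the centre of its underside. Which jar is in which dish differs.
- jar_white: Small white jar with a white lid, 58 mm in diameter, 51 mm high with its lid knob, loose, standing in one of the caddy's dishes (underside 29 mm and top 80 mm above the counter, up to 3 mm off the dish's centre). Origin at the centre of its underside. Which jar is in which dish differs.
Not all that is in view belongs to the job. Leave any pink or purple look-alike of the jar_green alone.

How it is judged:
By the outcome, as a careful person would: the job done as asked, in the order asked, and still so for the second after the job is handed in, with the robot touching nothing.
It also fails if it takes over 72 s, if anything falls off the work surface, if the arm or the gripper's body presses on something with over 40 N, if the wrist force passes 120 N, or if a joint passes its speed limit or range.

## Working session

There is one attempt and no reset: what is moved stays moved. The work goes in short steps, Python scripts to look and compute and a tool call to move; the robot and the scene stay as the last step left them, time stands still between calls to the robot, and variables do not carry over. Pictures are saved under pics/ and viewed, about 8 in all and at most 12, crops included, and the job is handed in when it is done.

Besides the shell and the picture viewer there is one more tool, called after ">>>" as name([rows], argument=value, ...), one row to a line, values as JSON. step_arm: Moves the arm, as the interface text tells. Its arguments: {"type":"object","properties":{"moves":{"type":"array"},"grip_force":{"type":"number"}},"required":["moves"]}

```bash
mkdir -p pics
python3 - <<'E'
from station import *
import cv2,numpy as np
s=get_state();print(s)
for n in("scene","top"):
    im=camera(n);cv2.imwrite(f"pics/{n}0.png",im[:,:,::-1]);p=camera_params(n);print(n,p)
E
```

```text
{'t': 0.0, 'qpos': array([-8.09871490e+01,  3.02786909e+01,  8.21562020e+01,  2.97176408e-03,
        6.76891111e+01, -1.02260549e+01]), 'qvel': array([-0.11236526, -0.04003627, -0.18151304, -0.07884678,  0.00749022,
        0.02785126]), 'tau': array([-1.58761336e-04, -4.40043318e+01, -1.76593477e+01,  6.31477637e-02,
        5.81213215e-02, -1.64295739e-04]), 'ee_pos': array([ 0.20588436, -0.58936925,  0.23257558]), 'tool_rot': array([-89.97528204,   0.12154654, -70.76219899]), 'force': array([ 0.12366987, -0.82732275,  0.25809111]), 'moment': array([-0.02446987,  0.00281173,  0.04830078]), 'finger_gap': 0.08701020422937779}
scene {'camera_matrix': array([[612.74990974,   0.        , 312.05106068],
       [  0.        , 612.74990974, 233.72265946],
       [  0.        ,   0.        ,   1.        ]]), 'T': array([[-0.60788045, -0.6567837 ,  0.44622475,  1.11844552],
       [ 0.79395593, -0.51036584,  0.33039476,  0.46326746],
       [ 0.01073997,  0.5551233 ,  0.83169873,  1.21065068],
       [ 0.        ,  0.        ,  0.        ,  1.        ]])}
top {'camera_matrix': array([[613.30372326,   0.        , 320.53690442],
       [  0.        , 613.30372326, 244.60247801],
       [  0.        ,   0.        ,   1.        ]]), 'T': array([[ 0.03556139,  0.97674473, -0.21143583,  0.16047402],
       [-0.99935658,  0.0357449 , -0.00295533, -0.01334741],
       [ 0.00467115,  0.21140489,  0.97738741,  1.58872232],
       [ 0.        ,  0.        ,  0.        ,  1.        ]])}
```

View pics/top0.png

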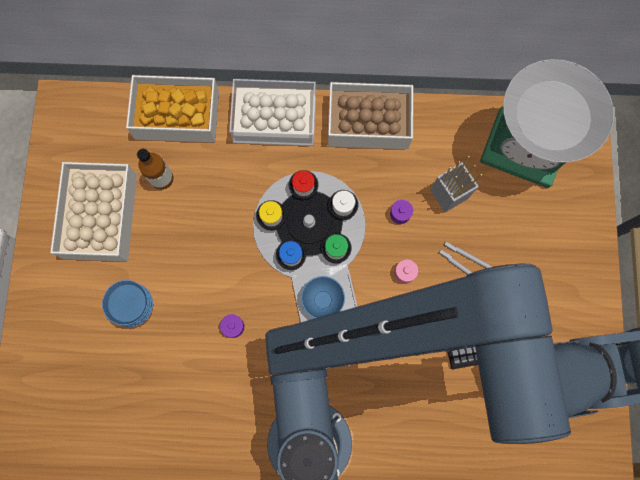

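View pics/scene0.png

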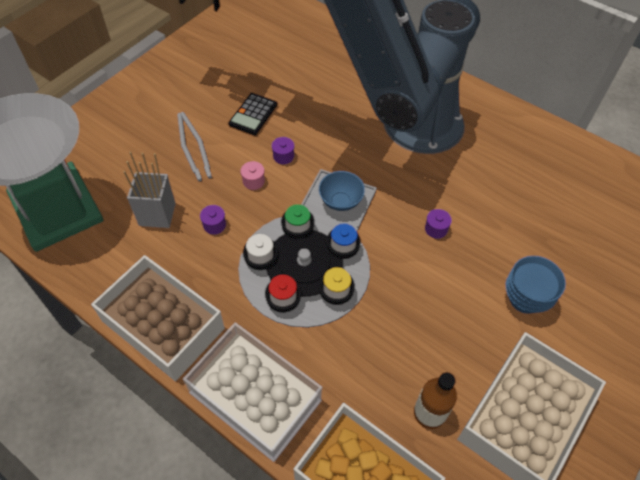

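```bash
cat > h.py <<'E'
import numpy as np,cv2
from station import *
from scipy.optimize import least_squares
def ray(n,uv,z,p=None):
    p=p or camera_params(n);K=p["camera_matrix"];T=p["T"]
    d=np.linalg.inv(K)@np.array([uv[0],uv[1],1.]);d=T[:3,:3]@(d*[1,-1,-1]);o=T[:3,3]
    return (o+d*(z-o[2])/d[2])
def proj(P,p):
    K=p["camera_matrix"];T=p["T"];c=(np.atleast_2d(P)-T[:3,3])@T[:3,:3];c=c*[1,-1,-1];q=c@K.T
    return q[:,:2]/q[:,2:]
HUE=dict(red=(175,5),yellow=(20,32),green=(55,80),blue=(100,116))
def blobs(im,near=None,r=60):
    hsv=cv2.cvtColor(im,cv2.COLOR_RGB2HSV);H,S,V=cv2.split(hsv);out={}
    for k,(a,b) in HUE.items():
        m=((H>=a)&(H<=b)) if a<b else ((H>=a)|(H<=b))
        m=(m&(S>140)&(V>70)).astype(np.uint8)
        if near is not None:
            q=np.zeros_like(m);cv2.circle(q,tuple(int(x) for x in near),r,1,-1);m*=q
        n,l,st,c=cv2.connectedComponentsWithStats(m)
        i=1+np.argmax(st[1:,4]) if n>1 else 0
        out[k]=(c[i],st[i,4]) if n>1 else None
    return out
def rectify(im,n,c,z,half=.3,px=600):
    w=np.array([[c[0]+half,c[1]+half,z],[c[0]+half,c[1]-half,z],[c[0]-half,c[1]-half,z],[c[0]-half,c[1]+half,z]])
    s=proj(w,camera_params(n)).astype(np.float32)
    d=np.float32([[0,0],[px,0],[px,px],[0,px]])
    return cv2.warpPerspective(im,cv2.getPerspectiveTransform(s,d),(px,px),flags=cv2.INTER_CUBIC)
E
python3 - <<'E'
from h import *
for n,c in(("top",(309,221)),("scene",(305,262))):
    im=cv2.imread(f"pics/{n}0.png")[:,:,::-1].copy();b=blobs(im,c,62 if n=="top" else 75)
    for k in b: print(n,k,b[k][0].round(1),b[k][1],ray(n,b[k][0],.072).round(4))
    print("knob",ray(n,(309,220) if n=="top" else (304,256),.063).round(4))
a=[rectify(cv2.imread(f"pics/{n}0.png"),n,(.40,.0),.012,.2,400) for n in("top","scene")]
cv2.imwrite("pics/rect.png",np.hstack(a))
E
```

```text
top red [302.9 180.9] 392 [0.6556 0.0429 0.072 ]
top yellow [269.9 211.5] 413 [0.5703 0.1238 0.072 ]
top green [336.2 244.9] 404 [ 0.4892 -0.0483  0.072 ]
top blue [290.  251.7] 426 [0.4674 0.0675 0.072 ]
knob [0.554  0.0232 0.063 ]
scene red [282.2 286.2] 569 [0.652  0.0422 0.072 ]
scene yellow [336.5 279. ] 552 [0.5677 0.1227 0.072 ]
scene green [297.2 214.9] 354 [ 0.4874 -0.0471  0.072 ]
scene blue [343.8 234.4] 418 [0.4654 0.0679 0.072 ]
knob [0.5603 0.0292 0.063 ]
```

View pics/rect.png

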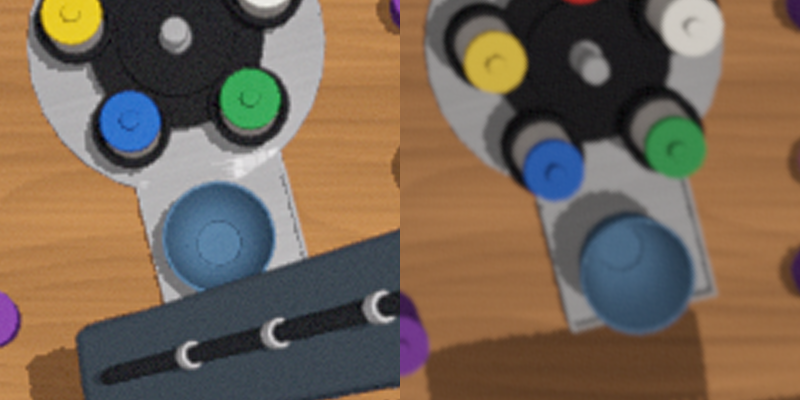

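```bash
cat >> h.py <<'E'
OFF=dict(red=0,yellow=72,blue=144,green=216)
def fit(n,im,c,r,z=.072):
    b={k:v for k,v in blobs(im,c,r).items() if v and v[1]>100}
    P={k:ray(n,v[0],z)[:2] for k,v in b.items()}
    f=lambda p:np.concatenate([P[k]-p[:2]-.1*np.array([np.cos(np.radians(p[2]+OFF[k])),np.sin(np.radians(p[2]+OFF[k]))]) for k in P])
    best=min((least_squares(f,[.555,.022,a],x_scale=[.01,.01,5]) for a in range(0,360,60)),key=lambda s:s.cost)
    return best.x[:2],best.x[2]%360,best.fun.round(4)
E
python3 - <<'E'
from h import *
for n,c,r in(("top",(309,221),62),("scene",(305,262),75)):
    print(n,fit(n,cv2.imread(f"pics/{n}0.png")[:,:,::-1].copy(),c,r))
# ledge edges, pixel in rect panels -> world at z=.012
W=lambda u,v:np.array([.6-v/1000,.2-u/1000])
a=cv2.imread("pics/rect.png");cv2.imwrite("pics/rz.png",cv2.resize(np.hstack([a[100:340,100:340],a[140:380,500:740]]),(800,400),interpolation=cv2.INTER_CUBIC))
# outer pan disc fit in top panel: hough
E
```

```text
top (array([0.55761328, 0.02453059]), np.float64(10.6603361572604), array([-0.0003, -0.0002, -0.0001,  0.0001,  0.0002, -0.0001,  0.0001,
        0.0001]))
scene (array([0.55501579, 0.02444315]), np.float64(10.432952125558641), array([-0.0013, -0.0004, -0.0005, -0.0009,  0.0013,  0.0009,  0.0006,
        0.0003]))
```

View pics/rz.png

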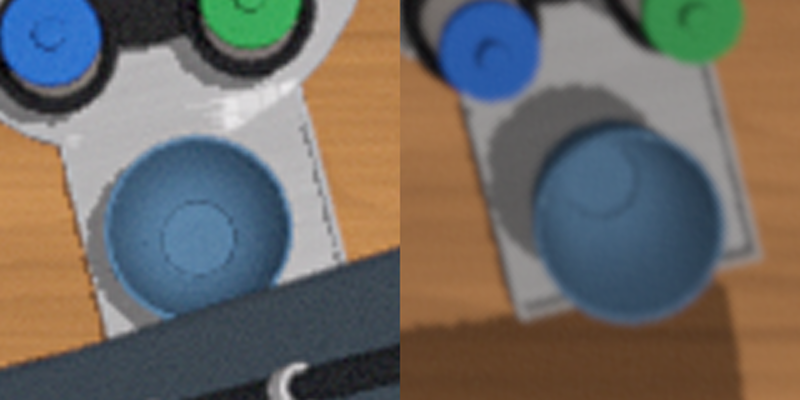

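>>> step_arm([
  [[0,0,0,0,8.5,0,0],[0,0,0,0,19.2,0,0],[0,0,0,0,19.2,0,0],[0,0,0,0,19.2,0,0]],
])

```text
t: 0.5
ee_pos: [0.2059, -0.5897, 0.233]
tool_rot: [-90.0, 0.1, -89.9]
force: [-0.5, 0.0, -0.7]
finger_gap: 0.0629
```

>>> step_arm([
  [[-0.03,0,0.02,0,0,0,0],[-0.07,0,0.047,0,0,0,0],[-0.11,0,0.074,0,0,0,0],[-0.15,0,0.1,0,0,0,0],[-0.19,0,0.127,0,0,0,0],[-0.23,0,0.154,0,0,0,0],[-0.27,0,0.181,0,0,0,0],[-0.3,0,0.2,0,0,0,0]],
])

```text
t: 1.3
ee_pos: [0.4066, -0.2872, 0.2335]
tool_rot: [-90.0, 0.1, -89.8]
force: [0.5, -0.4, -0.2]
finger_gap: 0.0025
```

>>> step_arm([
  [[-0.03,0,0.02,0,0,0,0],[-0.07,0,0.047,0,0,0,0],[-0.11,0,0.074,0,0,0,0],[-0.15,0,0.1,0,0,0,0],[-0.18,0,0.12,0,0,0,0],[-0.2,0,0.135,0,0,0,0],[-0.2,0,0.135,0,0,0,0],[-0.2,0,0.135,0,0,0,0]],
])

```text
t: 2.1
ee_pos: [0.5403, -0.0895, 0.2333]
tool_rot: [-90.1, -0.0, -89.8]
force: [-0.5, -0.1, 0.3]
finger_gap: 0.0004
```

Run:
```python
from h import *
print(get_state()["ee_pos"],get_state()["tool_rot"],get_state()["qpos"])
for n in("scene","wrist"):
    im=camera(n);cv2.imwrite(f"pics/{n}1.png",im[:,:,::-1])
a=[cv2.resize(cv2.imread(f"pics/{n}1.png"),(400,300)) for n in("scene","wrist")];cv2.imwrite("pics/c1.png",np.hstack(a))
```

```text
[ 0.54033153 -0.08954798  0.23326369] [-9.00577091e+01 -1.58556426e-02 -8.98368379e+01] [-2.10832341e+01  2.43138326e+01  9.32340633e+01 -4.02368093e-02
  6.25001509e+01  6.87722060e+01]
```

View pics/c1.png

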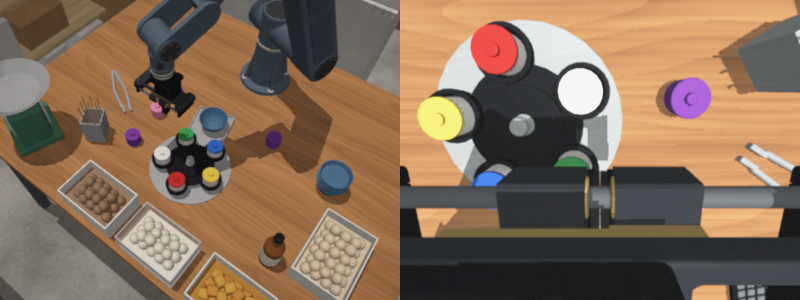

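>>> step_arm([
  [[0,0.03,0,0,0,0,0],[0,0.06,0,0,0,0,0],[0,0.09,0,0,0,0,0],[0,0.12,0,0,0,0,0],[0,0.14,0,0,0,0,0],[0,0.15,0,0,0,0,0],[0,0.16,0,0,0,0,0],[0,0.165,0,0,0,0,0]],
])

```text
t: 3.0
ee_pos: [0.5406, -0.0905, 0.0683]
tool_rot: [-90.0, -0.0, -90.0]
force: [-0.3, -1.4, -0.4]
finger_gap: 0.0006
```

>>> step_arm([
  [[0,0.01,0,0,0,0,0],[0,0.02,0,0,0,0,0],[0,0.028,0,0,0,0,0],[0,0.033,0,0,0,0,0],[0,0.034,0,0,0,0,0],[0,0.034,0,0,0,0,0]],
])

```text
t: 3.6
ee_pos: [0.5406, -0.0897, 0.0344]
tool_rot: [-90.0, 0.0, -90.0]
force: [0.7, -0.1, -0.4]
finger_gap: 0.0004
```

Run:
```python
from h import *
print(get_state()["ee_pos"],get_state()["force"])
im=camera("scene");print(fit("scene",im,(305,262),75))
# arc plan: world shifts per call in tool rows (-dy,-dz,dx)
c=np.array([.556,.0245]);R=.115
P=lambda a:c+R*np.array([np.cos(np.radians(a)),np.sin(np.radians(a))])
p=get_state()["ee_pos"][:2];print(np.degrees(np.arctan2(*(p-c)[::-1])),np.linalg.norm(p-c))
a0=-97.5
while a0<95:
    print(a0,[[round(-(P(a0+3.5*i)-P(a0))[1],4),0,round((P(a0+3.5*i)-P(a0))[0],4)] for i in range(1,9)]);a0+=28
```

```text
[ 0.54061257 -0.08974693  0.03438119] [ 0.65449002 -0.05442091 -0.39185458]
(array([0.55425158, 0.02398791]), np.float64(10.273882931839728), array([-0.0008,  0.0003, -0.0001, -0.0004,  0.0009,  0.0001]))
-97.5838482171017 0.11533731731373455
-97.5 [[np.float64(0.0007), 0, np.float64(0.007)], [np.float64(0.001), 0, np.float64(0.014)], [np.float64(0.0008), 0, np.float64(0.021)], [np.float64(0.0002), 0, np.float64(0.028)], [np.float64(-0.0008), 0, np.float64(0.035)], [np.float64(-0.0022), 0, np.float64(0.0419)], [np.float64(-0.004), 0, np.float64(0.0486)], [np.float64(-0.0063), 0, np.float64(0.0553)]]
-69.5 [[np.float64(-0.0027), 0, np.float64(0.0065)], [np.float64(-0.0057), 0, np.float64(0.0128)], [np.float64(-0.0091), 0, np.float64(0.019)], [np.float64(-0.0129), 0, np.float64(0.0249)], [np.float64(-0.0171), 0, np.float64(0.0305)], [np.float64(-0.0216), 0, np.float64(0.0359)], [np.float64(-0.0264), 0, np.float64(0.041)], [np.float64(-0.0315), 0, np.float64(0.0459)]]
-41.5 [[np.float64(-0.0054), 0, np.float64(0.0045)], [np.float64(-0.0111), 0, np.float64(0.0086)], [np.float64(-0.017), 
[... 1070 characters left out ...]
4(-0.0098), 0, np.float64(-0.0101)], [np.float64(-0.0142), 0, np.float64(-0.0156)], [np.float64(-0.0182), 0, np.float64(-0.0213)], [np.float64(-0.0219), 0, np.float64(-0.0273)], [np.float64(-0.0252), 0, np.float64(-0.0335)], [np.float64(-0.0282), 0, np.float64(-0.0399)], [np.float64(-0.0307), 0, np.float64(-0.0464)]]
70.5 [[np.float64(-0.0021), 0, np.float64(-0.0067)], [np.float64(-0.0039), 0, np.float64(-0.0135)], [np.float64(-0.0052), 0, np.float64(-0.0204)], [np.float64(-0.0061), 0, np.float64(-0.0274)], [np.float64(-0.0065), 0, np.float64(-0.0344)], [np.float64(-0.0066), 0, np.float64(-0.0414)], [np.float64(-0.0062), 0, np.float64(-0.0484)], [np.float64(-0.0053), 0, np.float64(-0.0554)]]
```

>>> step_arm([
  [[0.0005,0,0.004,0,0,0,0],[0.0008,0,0.008,0,0,0,0],[0.001,0,0.012,0,0,0,0],[0.001,0,0.016,0,0,0,0],[0.001,0,0.02,0,0,0,0],[0.0006,0,0.025,0,0,0,0],[0,0,0.03,0,0,0,0],[-0.0008,0,0.035,0,0,0,0]],
])

```text
t: 4.45
ee_pos: [0.576, -0.089, 0.0345]
tool_rot: [-90.0, -0.0, -90.0]
force: [-2.0, -0.1, 0.1]
finger_gap: 0.0006
```

>>> step_arm([
  [[-0.0007,0,0.0035,0,0,0,0],[-0.0014,0,0.007,0,0,0,0],[-0.0023,0,0.0103,0,0,0,0],[-0.0032,0,0.0136,0,0,0,0],[-0.0043,0,0.017,0,0,0,0],[-0.0055,0,0.0203,0,0,0,0]],
])

```text
t: 5.05
ee_pos: [0.5962, -0.0835, 0.0346]
tool_rot: [-90.0, -0.0, -90.0]
force: [-0.8, -0.6, -0.7]
finger_gap: 0.0005
```

Run:
```python
from h import *
im=camera("scene");print(fit("scene",im,(305,262),75));c=np.array([.556,.0245])
p=get_state()["ee_pos"][:2];print(np.degrees(np.arctan2(*(p-c)[::-1])),np.linalg.norm(p-c))
```

```text
(array([0.55368018, 0.02506131]), np.float64(30.007991577533254), array([-0.0006, -0.0002, -0.0001, -0.0015, -0.0007,  0.0033,  0.0014,
       -0.0016]))
-69.1409623326419 0.11544760823381965
```

>>> step_arm([
  [[-0.0027,0,0.0065,0,0,0,0],[-0.0057,0,0.0128,0,0,0,0],[-0.0091,0,0.019,0,0,0,0],[-0.0129,0,0.0249,0,0,0,0],[-0.0171,0,0.0305,0,0,0,0],[-0.0216,0,0.0359,0,0,0,0],[-0.0264,0,0.041,0,0,0,0],[-0.0315,0,0.0459,0,0,0,0]],
])

```text
t: 5.9
ee_pos: [0.6423, -0.0515, 0.0346]
tool_rot: [-90.0, -0.0, -90.0]
force: [-1.3, -1.0, 0.6]
finger_gap: 0.0001
```

>>> step_arm([
  [[-0.0054,0,0.0045,0,0,0,0],[-0.0111,0,0.0086,0,0,0,0],[-0.017,0,0.0124,0,0,0,0],[-0.0231,0,0.0159,0,0,0,0],[-0.0294,0,0.0189,0,0,0,0],[-0.0359,0,0.0216,0,0,0,0],[-0.0426,0,0.0238,0,0,0,0],[-0.0494,0,0.0257,0,0,0,0]],
])

```text
t: 6.7
ee_pos: [0.6675, -0.002, 0.0345]
tool_rot: [-90.0, -0.0, -90.0]
force: [-1.1, -0.4, -0.1]
finger_gap: 0.0003
```

>>> step_arm([
  [[-0.0069,0,0.0014,0,0,0,0],[-0.0138,0,0.0024,0,0,0,0],[-0.0208,0,0.003,0,0,0,0],[-0.0278,0,0.0032,0,0,0,0],[-0.0349,0,0.0029,0,0,0,0],[-0.0419,0,0.0022,0,0,0,0],[-0.0488,0,0.0011,0,0,0,0],[-0.0556,0,-0.0005,0,0,0,0]],
])

```text
t: 7.5
ee_pos: [0.6673, 0.0536, 0.0347]
tool_rot: [-89.9, -0.0, -90.0]
force: [-0.3, -1.5, -0.4]
finger_gap: 0.0007
```

Run:
```python
from h import *
im=camera("scene");cv2.imwrite("pics/scene2.png",im[:,:,::-1]);print(fit("scene",im,(305,262),75));c=np.array([.556,.0245])
p=get_state()["ee_pos"][:2];print(np.degrees(np.arctan2(*(p-c)[::-1])),np.linalg.norm(p-c),get_state()["force"])
```

```text
(array([0.55115163, 0.02516766]), np.float64(111.01508542042663), array([-0.0026, -0.0039,  0.0026,  0.0039]))
15.389912632543139 0.11468386973850071 [ 0.07892026  0.19662776 -0.01706312]
```

View pics/scene2.png

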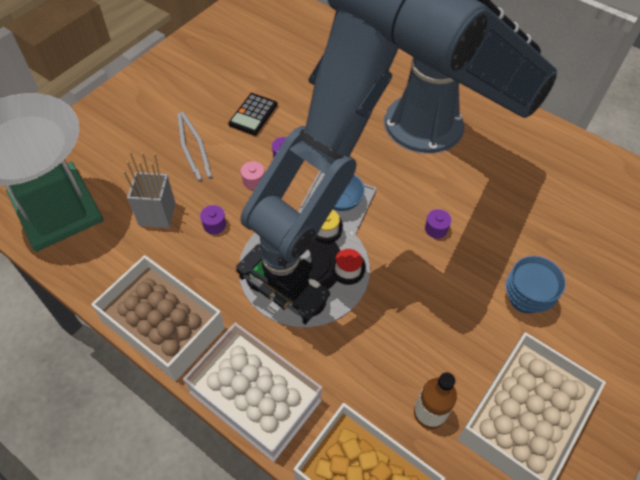

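>>> step_arm([
  [[-0.0067,0,-0.002,0,0,0,0],[-0.0134,0,-0.0043,0,0,0,0],[-0.0198,0,-0.0071,0,0,0,0],[-0.0261,0,-0.0103,0,0,0,0],[-0.0321,0,-0.0138,0,0,0,0],[-0.038,0,-0.0177,0,0,0,0],[-0.0436,0,-0.022,0,0,0,0],[-0.0489,0,-0.0266,0,0,0,0]],
])

```text
t: 8.35
ee_pos: [0.6399, 0.1025, 0.0346]
tool_rot: [-90.0, 0.0, -90.0]
force: [0.6, -0.6, 1.1]
finger_gap: 0.0009
```

>>> step_arm([
  [[-0.005,0,-0.0049,0,0,0,0],[-0.0098,0,-0.0101,0,0,0,0],[-0.0142,0,-0.0156,0,0,0,0],[-0.0182,0,-0.0213,0,0,0,0],[-0.0219,0,-0.0273,0,0,0,0],[-0.0252,0,-0.0335,0,0,0,0],[-0.0282,0,-0.0399,0,0,0,0],[-0.0307,0,-0.0464,0,0,0,0]],
])

```text
t: 9.15
ee_pos: [0.5934, 0.1329, 0.0346]
tool_rot: [-90.0, 0.0, -90.0]
force: [0.3, -0.8, -0.1]
finger_gap: 0.0005
```

>>> step_arm([
  [[-0.0015,0,-0.005,0,0,0,0],[-0.003,0,-0.01,0,0,0,0],[-0.0043,0,-0.015,0,0,0,0],[-0.005,0,-0.019,0,0,0,0],[-0.0054,0,-0.022,0,0,0,0],[-0.0057,0,-0.024,0,0,0,0],[-0.0057,0,-0.024,0,0,0,0]],
])

```text
t: 9.85
ee_pos: [0.5694, 0.1385, 0.0345]
tool_rot: [-90.0, 0.0, -90.0]
force: [0.2, 0.8, -0.2]
finger_gap: 0.0005
```

Run:
```python
from h import *
im=camera("scene");cv2.imwrite("pics/scene3.png",im[:,:,::-1]);print(fit("scene",im,(305,262),75),{k:v and v[1] for k,v in blobs(im,(305,262),75).items()});c=np.array([.556,.0245])
p=get_state()["ee_pos"][:2];print(np.degrees(np.arctan2(*(p-c)[::-1])),np.linalg.norm(p-c),get_state()["force"])
t=camera("top");cv2.imwrite("pics/top3.png",t[:,:,::-1])
cv2.imwrite("pics/c3.png",np.hstack([im[100:400,130:530],t[100:400,130:530]])[:,:,::-1])
```

```text
(array([0.55910077, 0.02362507]), np.float64(183.3190552371288), array([ 0.0146, -0.0018, -0.0045,  0.0006, -0.0053, -0.0004, -0.0048,
        0.0017])) {'red': np.int32(102), 'yellow': np.int32(446), 'green': np.int32(525), 'blue': np.int32(482)}
83.25763217968556 0.11471246081772989 [ 0.41366217  0.71543264 -0.80284402]
```

View pics/c3.png

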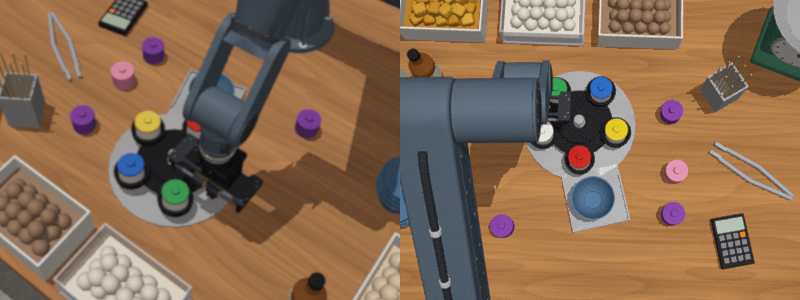

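Run:
```python
from h import *
t=cv2.imread("pics/top3.png")[:,:,::-1].copy()
g=OFF.pop("green");HUE.pop("green")
print(fit("top",t,(309,221),62))
f=rectify(t,"top",(.35,-.03),.009,.1,800)
cv2.imwrite("pics/ledge.png",cv2.resize(f,(600,600))[:,:,::-1])
g=cv2.cvtColor(f,cv2.COLOR_RGB2HSV);m=((g[:,:,1]<60)&(g[:,:,2]>90)).astype(np.uint8)
print("lsd")
for l in cv2.createLineSegmentDetector().detect(cv2.cvtColor(f,cv2.COLOR_RGB2GRAY))[0][:,0]:
    d=l[2:]-l[:2];L=np.hypot(*d)
    if L>150: print(l.round(0),L.round(),(np.degrees(np.arctan2(d[1],d[0]))%180).round(2))
```

```text
(array([0.55757858, 0.02418633]), np.float64(183.0301843601125), array([ 0.0002,  0.    ,  0.0001, -0.0001, -0.0003,  0.0001]))
lsd
```

View pics/ledge.png

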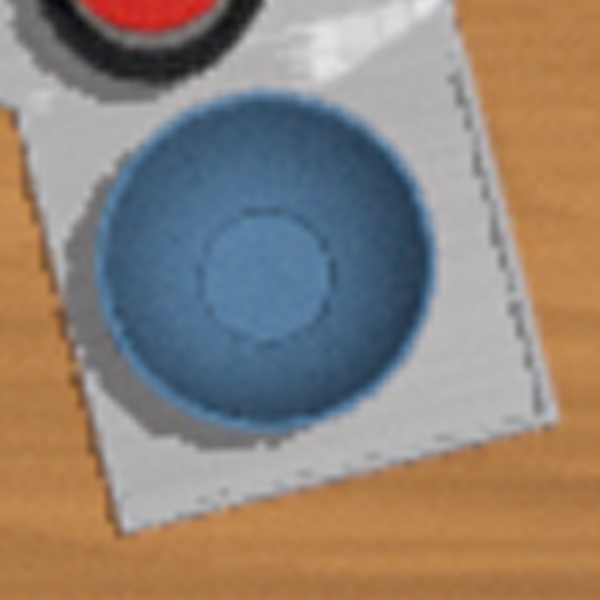

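>>> step_arm([
  [[-0.0003,0,-0.003,0,0,0,0],[-0.0005,0,-0.006,0,0,0,0],[-0.0007,0,-0.009,0,0,0,0],[-0.0008,0,-0.012,0,0,0,0],[-0.0007,0,-0.015,0,0,0,0],[-0.0006,0,-0.0175,0,0,0,0],[-0.0005,0,-0.019,0,0,0,0],[-0.0005,0,-0.019,0,0,0,0]],
])

```text
t: 10.75
ee_pos: [0.5503, 0.1388, 0.0345]
tool_rot: [-90.0, 0.0, -90.0]
force: [0.8, -0.8, 0.5]
finger_gap: 0.0002
```

```bash
cat > m.py <<'E'
from h import *
OFF.pop("green");HUE.pop("green")
t=camera("top");cv2.imwrite("pics/last.png",t[:,:,::-1]);print(fit("top",t,(309,221),62),{k:v and v[1] for k,v in blobs(t,(309,221),62).items()},get_state()["ee_pos"],get_state()["force"])
E
python3 m.py
```

```text
(array([0.5576383 , 0.02443633]), np.float64(192.57705104534054), array([ 0.0003,  0.    , -0.0001, -0.0002, -0.0002,  0.0001])) {'red': np.int32(431), 'yellow': np.int32(420), 'blue': np.int32(385)} [0.55039876 0.13877373 0.0344913 ] [-0.21060486  1.69948771 -0.63164268]
```

>>> step_arm([
  [[0.0001,0,-0.001,0,0,0,0],[0.0002,0,-0.002,0,0,0,0],[0.0003,0,-0.003,0,0,0,0],[0.0003,0,-0.0032,0,0,0,0],[0.0003,0,-0.0032,0,0,0,0]],
])

```text
t: 11.3
ee_pos: [0.5476, 0.1385, 0.0345]
tool_rot: [-90.0, 0.0, -90.0]
force: [0.8, 1.1, -0.2]
finger_gap: 0.0
```

```bash
python3 m.py
```

```text
(array([0.55749554, 0.0243201 ]), np.float64(193.86189908333327), array([ 0.0004, -0.    , -0.0001, -0.0001, -0.0002,  0.0001])) {'red': np.int32(433), 'yellow': np.int32(422), 'blue': np.int32(389)} [0.54758963 0.13847671 0.03456346] [ 0.60744215 -0.51920606  0.4894277 ]
```

>>> step_arm([
  [[0,0,0.004,0,0,0,0],[0,0,0.01,0,0,0,0],[0,0,0.015,0,0,0,0],[0,-0.015,0.015,0,0,0,0],[0,-0.04,0.015,0,0,0,0],[0,-0.08,0.015,0,0,0,0],[0,-0.12,0.015,0,0,0,0],[0,-0.16,0.015,0,0,0,0]],
])

```text
t: 12.15
ee_pos: [0.5622, 0.1385, 0.197]
tool_rot: [-90.0, 0.0, -90.0]
force: [0.3, 0.2, -0.5]
finger_gap: 0.0005
```

>>> step_arm([
  [[0,-0.04,0,0,0,0,0],[-0.03,-0.06,0,0,0,0,0],[-0.07,-0.06,0,0,0,0,0],[-0.11,-0.06,0,0,0,0,0],[-0.15,-0.06,0,0,0,0,0],[-0.19,-0.06,0,0,0,0,0],[-0.2,-0.06,0,0,0,0,0],[-0.2,-0.06,0,0,0,0,0]],
])

```text
t: 12.95
ee_pos: [0.5618, 0.3399, 0.2551]
tool_rot: [-90.0, -0.0, -89.8]
force: [1.1, -0.2, -0.7]
finger_gap: 0.0005
```

```bash
python3 m.py; python3 -c "
from h import *
s=camera('scene');print(fit('scene',s,(305,262),75));t=cv2.imread('pics/last.png')
cv2.imwrite('pics/c4.png',np.hstack([s[100:400,130:530,::-1],t[100:400,130:530]]))"
```

```text
(array([0.55752318, 0.02439029]), np.float64(193.85933322262196), array([ 0.0003,  0.    ,  0.    , -0.0001, -0.0003,  0.0001])) {'red': np.int32(429), 'yellow': np.int32(421), 'blue': np.int32(389)} [0.56198467 0.33836999 0.25493572] [-0.00449327 -0.14901248 -0.352912  ]
(array([0.55452355, 0.02457518]), np.float64(193.94506936872037), array([ 0.0007,  0.0009,  0.0003, -0.0005, -0.0007, -0.0011, -0.0003,
        0.0006]))
```

View pics/c4.png

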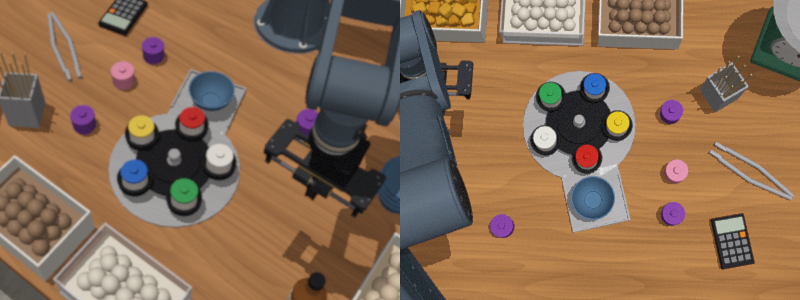

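```bash
python3 -c "
from station import *
print(job_done())"
```

```text
the job is handed in; nothing more can be done
None
```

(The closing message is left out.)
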